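# Seat the converter module and hold the unit up for inspection

### The arm

A 7-joint arm with a two-finger parallel gripper is mounted at the origin on the work surface. World frame = base frame: x ahead of the robot, y to its left, z up, the work surface at z = 0. Lengths are in m, angles in rad, forces in N, time in s.
With the tool pointing down it reaches from about 0.375 to 0.925 m from the base axis. Payload 3.1 kg.
Tool frame: the origin (TCP) lies between the finger pads; the fingertips stand 19 mm ahead of it and the grasp point (between the pads) is the TCP; z points along the fingers, y is the line along which they close (so a half turn about z gives the same grasp; the last joint's range is limited). The gripper opens to 85 mm and grips with 20 to 120 N. Pads are 22 mm wide; open, the fingers measure 114 mm over their backs; the gripper's body (76 mm by 85 mm) begins 54 mm behind the grasp point. The pads swing forward as they close: fully open they stand 13 mm farther back than shut.
Start: joints at [-1.351, 0.383, 0.044, 1.598, -0.018, 1.161, -0.05], TCP at [0.203, 0.617, 0.25] pointing down, gripper open.
Joint ranges: [-2.61, 2.61], [-0.41, 2.15], [-1.48, 1.57], [0, 2.5], [-1.57, 4.71], [0.05, 1.97], [-2.85, 2.85]. Speed limits (rad/s): [2.79, 2.79, 3.14, 3.14, 3.14, 3.14, 3.14].

### API

Orientations are given as a unit quaternion [x, y, z, w].
In Python, from bench import move_ptp, movel, move_j, move_gripper, pause, inverse_kinematics, read_camera, camera_params, MotionError, sign_off, look_for, tip_of, read_time_s, read_qpos, read_joint_vel, read_effort, read_eef_pos, read_tcp_rot, read_ft_force, read_ft_torque, read_finger_gap, read_grasp_force gives the robot as it stands. Calls block until the motion is done:
- move_ptp(position, orientation): joint-space move of the TCP to a pose.
- movel(position, orientation=None, speed=0.15): straight line of the TCP; orientation=None keeps the orientation; speed is the mean speed in m/s.
- move_j(angles): joint-space move.
- move_gripper(opening, effort=None): finger opening in m; effort is the grip in N (None keeps the last); returns when the fingers have stopped.
- pause(seconds).
- inverse_kinematics(position, orientation): joint angles nearest the present ones, or None.
- read_camera(name): name is "side" or "top"; returns the picture (384x512x3 uint8, red, green, blue); there is no depth.
- camera_params(name): a dict with "K" (3x3 intrinsics, pixels), "camera_from_world" (4x4, takes a point from world to camera coordinates). Camera axes: x right, y down, z forward; pixel columns grow to the right and rows downward; lengths in m; the calibration is good to about 2 mm. A picture is of the moment at which its call begins. camera_params takes no time and is no camera call.
A pose or a line that the arm cannot do raises MotionError and nothing moves.
- sign_off(): hands the job in; it is judged then, once.
Trained networks look in the newest picture that a camera, given by its name, has taken for a name from the list of things; names that differ only in an ending like _2 or _b are one class to them, and where a whole thing is asked for, a point or a joint stands for the part that bears it (a point fixed in the world has none). Each returns a list of dicts, best first, with "confidence" (0 to 1); they miss things now and then, are a little off and sometimes report something else, mostly with a low value. They report only what shows in the picture. A call takes as long as a camera call. They do not tell look-alikes from the thing itself.
- look_for(camera, name): "at" ([column, row] in pixels, amid what is visible of it).
- tip_of(camera, name): "at" ([column, row] in pixels: a listed point, or the origin of a listed thing).
Readings, each from a call of its own:
- read_time_s(): time.
- read_qpos(): joint angles.
- read_joint_vel(): joint speeds.
- read_effort(): joint torques, N m.
- read_eef_pos(): TCP position.
- read_tcp_rot(): TCP orientation.
- read_ft_force(): force on the tool from outside, world axes, zero at the start.
- read_ft_torque(): the same for the moment, N m.
- read_finger_gap(): finger opening in m.
- read_grasp_force(): force on a finger pad.
Only numpy, scipy, OpenCV 4.12 (cv2) and the standard library are available. Lean on these libraries where they do the work, as an engineer would, in place of code of your own. Each camera call takes 0.05 s, during which the arm holds its last target. There are 200 camera calls.

### The job

On the blue mat a half-built controller unit, an open aluminium tray, stands in its assembly nest. Put the converter module (the flat oblong black block that fits the socket's empty recess) into the recess, lying flat, and press it down firmly until its top is flush with the socket's rim. Then take the unit by its tray (the two long sides are the place to grip), lift it straight up out of the nest and finish while holding it up for inspection in the air above the nest, level and quite still, its underside about 10 cm above the nest, with the module still flush; do not put it down or let go, never tip it far, and leave the other things on the bench where they are.

Things in the scene. Friction and masses are not known exactly. Their poses are not given: they have to be found in the camera images.
- module_centre (a point): The converter module: black potted block 50 (x) x 26 (y) x 16 (z) mm, about 50 g, lying flat on the mat; the point is its centre, x along its length. Grip it across the 26 mm, by its upper half. It fits the recess either way round (a half turn makes no difference).
- module_top (a point): Centre of the module's top face (8 mm above its centre). Laid in the recess it rests on the contact strips with its top 5 mm above the rim; a push of 6 to 8 N moves the strips down, they stay where pushed, and at the end of their travel the top is flush with the rim.
- recess (a point): Centre of the mouth of the recess in the unit's cream plastic socket housing, level with the rim, 32 mm above the tray's underside. Recess 53 (x) x 29 (y) mm along the unit's x, with a 1.5 mm lead-in chamfer; housing 66 x 46 mm. Two brass contact strips inside, 11 mm below the rim, can be pushed 5 mm down. Nothing else on the unit is taller than the rim.
- unit_centre (a point): Centre of the aluminium tray (13 mm above its underside), the unit's x along its length: 140 (x) x 58 (y) x 26 mm (height of the long sides), 0.3 to 0.5 kg. The long sides' outer faces are flat and free; the centre of mass is within 5 mm of the middle, so grip across the 58 mm at mid-length. The module in the recess is held only by its loose fit.
- unit: The same unit; origin in the middle of its underside, z up, x along its length.
- nest: Assembly nest, dark plastic plate fixed on the mat, 170 (x) x 84 (y) x 10 mm, origin in the middle of its underside; the tray stands on its top. Four corner stops rise 8 mm above the plate, with 1.5 mm play; along the middle 74 mm of its length the plate is only 50 mm wide, so fingers have room beside the tray down to the mat.
- module: The converter module again; origin in the middle of its underside.
- relay: Bystander: larger square black potted block 36 x 36 x 26 mm, origin in the middle of its underside. It lies in a row with the module and the filter, about 90 mm apart, in any order.
- filter: Bystander: small black potted block 32 x 16 x 16 mm, origin in the middle of its underside.
- solder_spool: Bystander: green solder spool, diameter 54, height 32 mm, origin in the middle of its underside.
- tip_cleaner: Bystander: brass soldering-tip cleaner, diameter 74, height 47 mm, origin in the middle of its underside.
- flux_jar: Bystander: small glass jar with a blue cap, diameter 44, height 55 mm, origin in the middle of its underside.
- screwdriver: Bystander: screwdriver 160 mm long lying on the mat's left part.
- driver_board: Bystander: blue electronics board 46 x 70 mm, 20 mm high, origin in the middle of its underside.
- mat: Blue anti-static mat, 500 x 800 mm, fixed; its top, on which all these things stand, is 2 mm above the work surface. Origin in the middle of its underside.
Not all that is in view belongs to the job. Leave any green or pink look-alike of the module alone.

How it is judged:
By the outcome, as a careful person would: the job done as asked, in the order asked, and still so for the second after the job is handed in, while the arm keeps its last pose, push and grip.
It also fails if it takes over 54 s, if anything falls off the work surface, if the arm or the gripper's body presses on something with over 40 N, if the wrist force passes 120 N, or if a joint passes its speed limit or range.

## Working session

There is one attempt and no reset: what is moved stays moved. The work goes in short steps, each a Python script; the robot and the scene stay as the last script left them, time stands still between calls to the robot, and variables do not carry over. Pictures are saved under pics/ and viewed, at most 10 in all, crops included, and the job is handed in when it is done.

```bash
mkdir -p pics; cat > h.py <<'E'
import numpy as np, cv2
from bench import *
def pix(cam,P):
    c=camera_params(cam); p=np.array(c["camera_from_world"])@np.append(P,1); q=np.array(c["K"])@p[:3]; return q[:2]/q[2]
def ray(cam,uv,z):
    c=camera_params(cam); T=np.array(c["camera_from_world"]); R=T[:3,:3]; o=-R.T@T[:3,3]
    d=R.T@np.linalg.solve(np.array(c["K"]),[uv[0],uv[1],1]); return o+d*(z-o[2])/d[2]
def save(cam,n,box=None,s=1):
    im=read_camera(cam)[:,:,::-1]
    if box: im=im[box[1]:box[3],box[0]:box[2]]
    cv2.imwrite(f"pics/{n}.png",cv2.resize(im,None,fx=s,fy=s,interpolation=cv2.INTER_CUBIC))
def quat(yaw): # tool down, tool x along yaw
    from scipy.spatial.transform import Rotation as R
    return (R.from_euler('z',yaw)*R.from_euler('x',np.pi)).as_quat()
E
python3 - <<'E'
from h import *
save("top","t0",s=1.5); save("side","s0",s=1.5)
for c in("top","side"):
    T=np.array(camera_params(c)["camera_from_world"]);print(c,-T[:3,:3].T@T[:3,3],camera_params(c)["K"][0])
    for n,z in(("module_centre",.010),("module_top",.018),("recess",.044),("unit_centre",.025),("nest",.002),("relay",.002),("filter",.002)):
        for d in tip_of(c,n)[:3]: print(c,n,np.round(d["at"],1),round(d["confidence"],2),np.round(ray(c,d["at"],z),4))
print(read_tcp_rot(),read_eef_pos(),read_time_s())
E
```

```text
top [ 0.35191997 -0.07181371  1.25333112] [381.07891855   0.         258.3965617 ]
top module_centre [342.2 276.6] 0.67 [ 0.241  -0.3635  0.01  ]
top module_centre [273.7 206.9] 0.64 [ 0.4649 -0.1428  0.01  ]
top module_centre [383.2 192. ] 0.62 [ 0.5165 -0.5055  0.01  ]
top module_top [274.5 202.7] 0.66 [ 0.4779 -0.145   0.018 ]
top module_top [197.5 194.3] 0.63 [0.5039 0.1061 0.018 ]
top module_top [370.8 224.1] 0.57 [ 0.4099 -0.4586  0.018 ]
top recess [193.  191.6] 0.86 [0.5093 0.1168 0.044 ]
top unit_centre [195.5 194. ] 0.76 [0.504  0.1115 0.025 ]
top unit_centre [274.3 207.7] 0.65 [ 0.461  -0.1439  0.025 ]
top nest [195.6 194.4] 0.66 [0.5055 0.1146 0.002 ]
top relay [296.3 150.1] 0.43 [ 0.6577 -0.2193  0.002 ]
top relay [329. 173.] 0.27 [ 0.5804 -0.3283  0.002 ]
top filter [287.7 176.3] 0.37 [ 0.5683 -0.19    0.002 ]
side [-0.22360665 -0.73503707  0.77184999] [413.58323257   0.         250.54759988]
side module_centre [231.9 290.5] 0.81 [ 0.2335 -0.2669  0.01  ]
side module_centre [271.7 313.9] 0.81 [ 0.2442 -0.3794  0.01  ]
side module_centre [383.5 275.1] 0.57 [ 0.5153 -0.5113  0.01  ]
side module_top [343.  287.7] 0.83 [ 0.4082 -0.4612  0.018 ]
side module_top [271.6 312.6] 0.54 [ 0.2418 -0.3808  0.018 ]
side module_top [383.  268.5] 0.54 [ 0.5267 -0.5026  0.018 ]
side recess [205.3 173.1] 0.65 [0.5037 0.1085 0.044 ]
side unit_centre [205.5 177.6] 0.92 [0.505  0.1108 0.025 ]
side nest [208.6 178.9] 0.66 [0.529  0.1235 0.002 ]
side relay [316.8 204.9] 0.75 [ 0.6496 -0.2242  0.002 ]
side relay [272.  166.7] 0.41 [0.7262 0.0139 0.002 ]
side filter [291.6 211.9] 0.53 [ 0.5718 -0.1875  0.002 ]
[ 1.58234610e-01  9.87401542e-01  5.83345430e-05 -2.57708049e-05] [0.20309748 0.61749357 0.25033329] 0.8
```

View pics/t0.png

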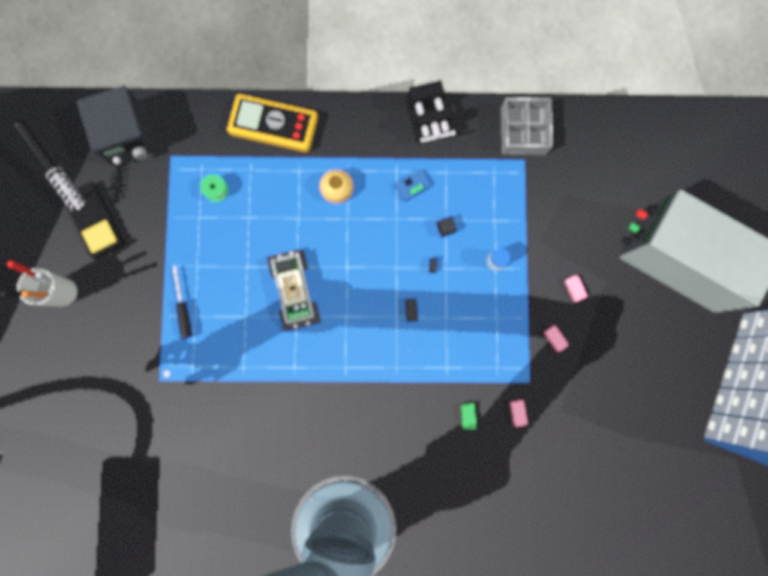

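View pics/s0.png

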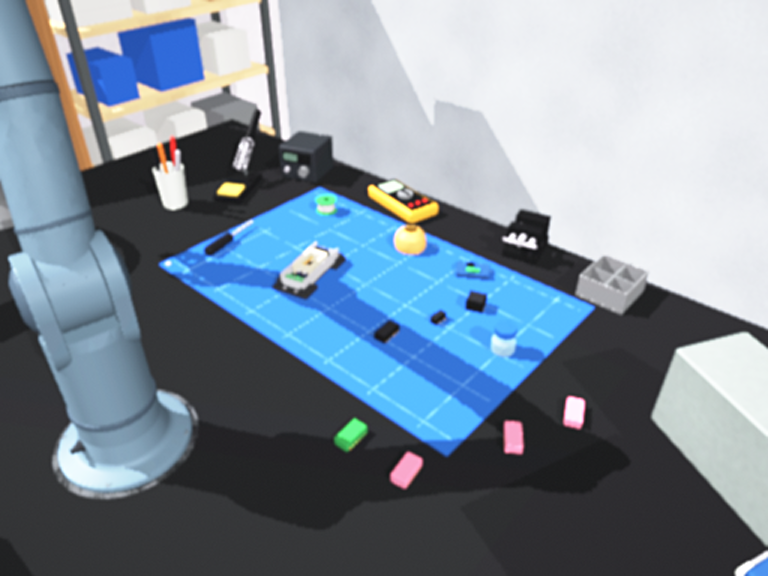

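Candidates for the module (top-view pixels): black oblong (274,207), small black filter (289,177), square black relay (297,151), green look-alike (313,277), pink ones (345,276), (371,225), (383,192). I choose the black oblong at (274,207). The unit is at (195,193).

```bash
cat >> h.py <<'E'
def seg(cam,c,r,z,test,nm=None,s=8):
    """rotated box on plane z of pixels near c passing test; returns world centre, yaw, sizes"""
    im=read_camera(cam).astype(np.float32); x0,y0=int(c[0])-r,int(c[1])-r
    cr=cv2.resize(im[y0:y0+2*r,x0:x0+2*r],None,fx=s,fy=s,interpolation=cv2.INTER_CUBIC)
    m=test(cr).astype(np.uint8)
    n,l,st,ce=cv2.connectedComponentsWithStats(m); k=1+np.argmax(st[1:,4])
    ct=max(cv2.findContours((l==k).astype(np.uint8),cv2.RETR_EXTERNAL,cv2.CHAIN_APPROX_NONE)[0],key=len)[:,0,:]
    uv=(ct+.5)/s-.5+[x0,y0]
    W=np.array([ray(cam,p,z)[:2] for p in uv])
    (cx,cy),(w,h),a=cv2.minAreaRect((W*1000).astype(np.float32))
    if w<h: w,h,a=h,w,a+90
    if nm:
        v=np.clip(cr,0,255).astype(np.uint8)[:,:,::-1].copy(); cv2.drawContours(v,[ct.reshape(-1,1,2)],-1,(0,0,255),1); cv2.imwrite(f"pics/{nm}.png",v)
    return np.round([cx/1000,cy/1000],4),round((a+90)%180-90,1),np.round([w,h],1)
E
python3 - <<'E'
from h import *
nb=lambda i:(i[...,2]-i[...,0])<55
cream=lambda i:(i[...,0]>i[...,2]+8)&(i[...,0]>110)
print(seg("top",(274,206),14,.018,nb,"m1",12))
print("side",seg("side",(257,220),16,.012,nb,"m2",12))
print("unit",seg("top",(195,193),34,.02,nb,"u1"))
print("sock",seg("top",(194,192),20,.044,cream,"u2",12))
a=[cv2.imread(f"pics/{n}.png") for n in("m1","m2","u1","u2")]
cv2.imwrite("pics/q.png",np.vstack([np.hstack([cv2.resize(a[0],(300,300)),cv2.resize(a[1],(300,300))]),np.hstack([cv2.resize(a[2],(300,300)),cv2.resize(a[3],(300,300))])]))
E
```

```text
(array([ 0.4664, -0.1424]), 3.3, array([45.7, 23.7]))
side (array([ 0.4654, -0.1468]), 3.1, array([57.2, 34.2]))
unit (array([0.5088, 0.1133]), 14.5, array([168.2,  80.5]))
sock (array([0.5115, 0.113 ]), 15.1, array([75.6, 50.3]))
```

View pics/q.png

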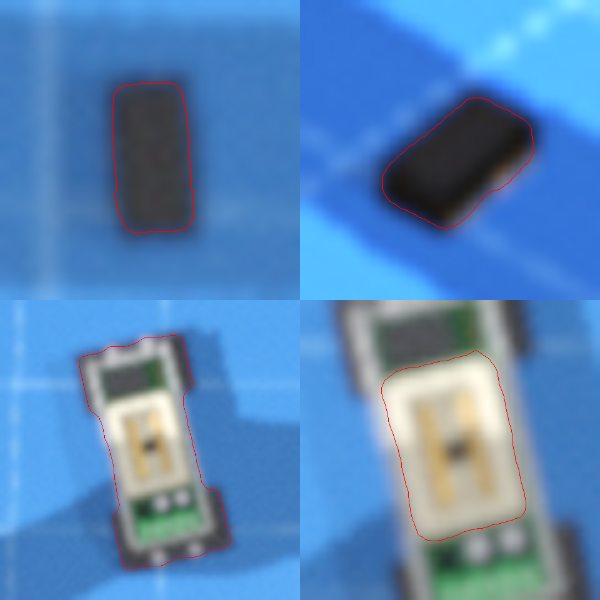

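The pictures show the module as the black oblong at top (274,207), giving (0.466, -0.143) with yaw about 3.3°. The unit and nest are at (0.509, 0.113) with yaw about 14.7°. Sizes agree with the given ones within blur, so I go and grasp.

```bash
python3 - <<'E'
from h import *
d=np.deg2rad
for k in(0,180):
    for n,p,y in(("mod",[.466,-.143,.029],3.3),("unit",[.509,.113,.03],14.7),("unit_up",[.509,.113,.13],14.7),("press",[.509,.113,.065],104.7)):
        q=inverse_kinematics(p,quat(d(y+k))); print(k,n,None if q is None else np.round(q,2))
E
```

```text
0 mod [-0.57  0.63  0.93  2.16 -0.77  0.74 -0.63]
0 unit [-0.79  0.53  0.58  2.07 -0.46  0.67 -1.22]
0 unit_up [-0.92  0.36  0.72  2.03 -0.31  0.86 -1.34]
0 press [-0.73  0.44  0.51  2.06 -0.32  0.72  0.23]
180 mod [-0.28  0.47  0.56  2.15 -0.43  0.63  2.21]
180 unit [-0.54  0.47  0.28  2.06 -0.21  0.64  1.71]
180 unit_up [-0.64  0.3   0.39  2.02 -0.15  0.84  1.66]
180 press [-1.3   1.02  1.37  2.08 -1.15  1.15 -2.26]
```

```bash
python3 - <<'E'
from h import *
q=quat(np.deg2rad(3.3))
move_ptp([.466,-.143,.14],q); move_gripper(.055)
movel([.466,-.143,.05],speed=.2)
save("side","s1",(200,150,330,280),4)
movel([.466,-.143,.0285],speed=.1); f0=read_ft_force()
move_gripper(.02,25)
print(read_finger_gap(),read_grasp_force(),f0,read_eef_pos(),read_time_s())
save("side","s2",(200,150,330,280),4)
a=cv2.imread("pics/s1.png");b=cv2.imread("pics/s2.png");cv2.imwrite("pics/s12.png",cv2.resize(np.hstack([a,b]),(800,400)))
E
```

```text
0.024908706332885444 26.218635141849518 [-0.07037779  0.24025092  0.55444719] [ 0.46665455 -0.14323647  0.02923409] 5.65
```

View pics/s12.png

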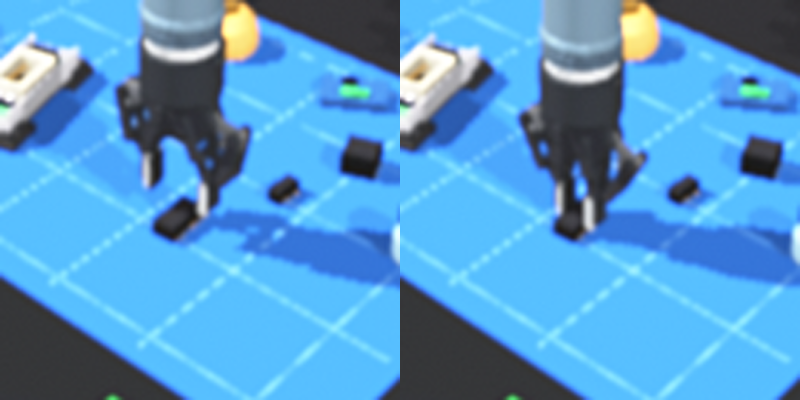

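```bash
cat >> h.py <<'E'
def overlay(cam,x,y,yaw,r,s,c=None):
    im=read_camera(cam); c=c if c is not None else pix(cam,[x,y,.04]); x0,y0=(np.array(c)-r).astype(int)
    v=cv2.resize(im[y0:y0+2*r,x0:x0+2*r],None,fx=s,fy=s,interpolation=cv2.INTER_CUBIC)[:,:,::-1].copy()
    ca,sa=np.cos(np.deg2rad(yaw)),np.sin(np.deg2rad(yaw))
    for (L,B,z,col) in((53,29,.044,(0,0,255)),(66,46,.044,(0,200,0)),(140,58,.038,(255,0,255)),(170,84,.012,(0,255,255))):
        P=[pix(cam,[x+(ca*a*L-sa*b*B)/2000,y+(sa*a*L+ca*b*B)/2000,z]) for a,b in((1,1),(1,-1),(-1,-1),(-1,1))]
        cv2.polylines(v,[(((np.array(P)-[x0,y0])+.5)*s).astype(int)],True,col,1)
    return v
E
python3 - <<'E'
from h import *
movel([.4666,-.143,.12],speed=.2)
print(read_finger_gap())
for c in("top","side"):
    read_camera(c)
    for n,z in(("recess",.044),("unit_centre",.025),("unit",.012),("nest",.002)):
        for d in tip_of(c,n)[:1]: print(c,n,round(d["confidence"],2),np.round(ray(c,d["at"],z),4))
a=overlay("top",.5085,.1130,14.7,30,6.6);b=overlay("side",.5085,.1130,14.7,30,6.6)
cv2.imwrite("pics/ov.png",np.hstack([a,b]))
E
```

```text
0.025134508472031396
top unit_centre 0.64 [0.5092 0.1162 0.025 ]
top unit 0.56 [0.5201 0.1178 0.012 ]
top nest 0.83 [0.5092 0.1048 0.002 ]
side recess 0.9 [0.5081 0.1141 0.044 ]
side unit_centre 0.75 [0.5154 0.1156 0.025 ]
side unit 0.58 [0.5111 0.0945 0.012 ]
side nest 0.79 [0.5266 0.1182 0.002 ]
```

View pics/ov.png

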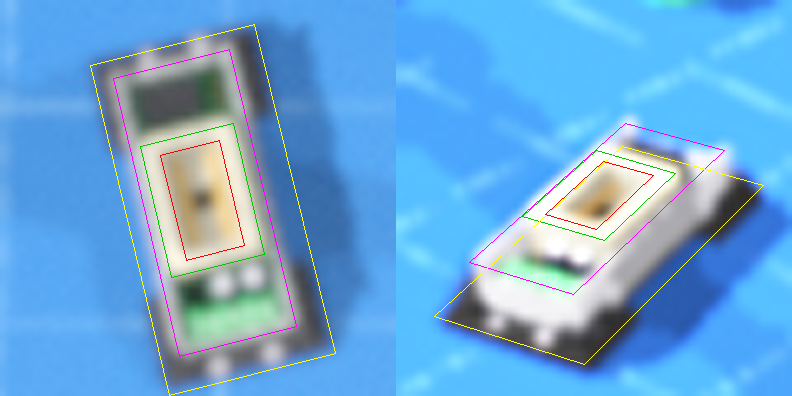

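The overlay fits: recess, housing and nest outlines line up in both views to about half a pixel. I carry the module over and lower it by feel.

```bash
python3 - <<'E'
from h import *
x,y=.5085,.1129; q=quat(np.deg2rad(14.7))
move_ptp([x,y,.13],q); movel([x,y,.078],speed=.1); pause(.2)
p=np.array(read_eef_pos()); e=p-[x,y,.078]; print(p,e)
x-=e[0];y-=e[1]
f0=np.array(read_ft_force())
z=.078
while z>.0625:
    z-=.0015; movel([x,y,z],speed=.03); f=np.array(read_ft_force())-f0
    print(round(read_eef_pos()[2],4),np.round(f,1))
    if f[2]>4: break
print(read_eef_pos(),read_time_s())
a=overlay("side",.5085,.113,14.7,25,16); cv2.imwrite("pics/ins.png",cv2.resize(a,(600,600)))
E
```

```text
[0.50919033 0.1130868  0.07871828] [0.00069033 0.0001868  0.00071828]
0.0766 [-0.2 -0.7  0.6]
0.0749 [-0.3 -1.3 -0.2]
0.0734 [-0.7 -0.4 -0.8]
0.0719 [-0.7 -0.3 -0.2]
0.0711 [-1.8 -0.9  5.2]
[0.5081067  0.1127218  0.07114363] 10.0417
```

View pics/ins.png

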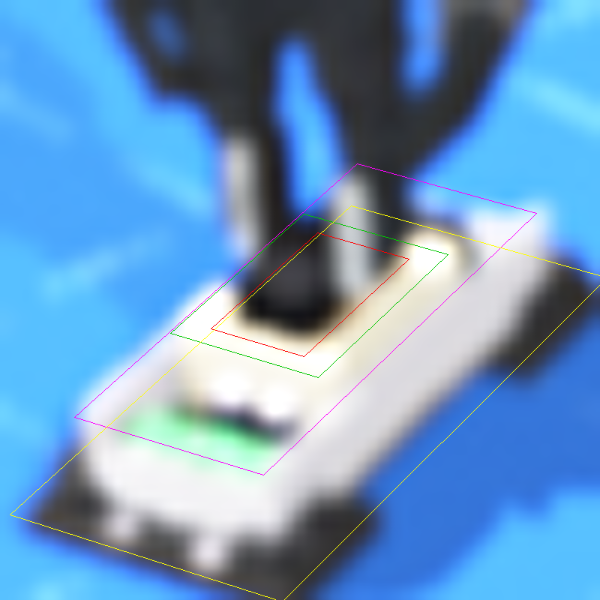

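Contact came at TCP z 0.071, so the module's underside is on the rim. In the side view its near end at (300,333) sits short of the expected recess corner at (305,355). It looks too far along +x, and the -x reaction force agrees. I lift slightly and search by feel towards -x.

```bash
python3 - <<'E'
from h import *
q=quat(np.deg2rad(14.7)); ca,sa=np.cos(np.deg2rad(14.7)),np.sin(np.deg2rad(14.7))
x0,y0=.5078,.1127
movel([x0,y0,.0735],speed=.05)
ok=False
for u,v in((-2.5,0),(-4.5,0),(-2.5,-1.8),(-2.5,1.8),(-4.5,-1.8),(1.8,0)):
    x,y=x0+(ca*u-sa*v)/1000,y0+(sa*u+ca*v)/1000
    movel([x,y,.0735],speed=.05); pause(.15); f0=np.array(read_ft_force()); t0=np.array(read_ft_torque()); z=.0735
    while z>.0635:
        z-=.001; movel([x,y,z],speed=.03); f=np.array(read_ft_force())-f0
        if f[2]>4: break
    p=read_eef_pos(); print(u,v,np.round(p,4),np.round(f,1),np.round(np.array(read_ft_torque())-t0,2),round(read_time_s(),1),flush=True)
    if p[2]<.0665: ok=True;break
    movel([x,y,.0735],speed=.05)
print(ok,read_finger_gap())
a=overlay("side",.5085,.113,14.7,25,16); cv2.imwrite("pics/ins2.png",cv2.resize(a,(600,600)))
E
```

```text
-2.5 0 [0.5055 0.1121 0.0711] [-2.1 -1.3  7.8] [-0.04  0.39 -0.05] 11.5
-4.5 0 [0.5036 0.1116 0.0712] [-1.9 -0.1  6. ] [-0.17  0.45 -0.02] 12.9
-2.5 -1.8 [0.5059 0.1103 0.0712] [-1.5 -0.4  6.4] [-0.13  0.48  0.02] 14.3
-2.5 1.8 [0.5052 0.1138 0.0709] [-0.9 -0.4  4.7] [-0.04  0.33 -0.07] 15.7
-4.5 -1.8 [0.504  0.1098 0.0712] [-2.8 -1.1  7.1] [-0.1   0.53  0.01] 17.1
1.8 0 [0.5097 0.1132 0.0711] [-2.7 -1.1  5. ] [-0.09  0.36 -0.04] 18.5
False 0.025301181513446448
```

View pics/ins2.png

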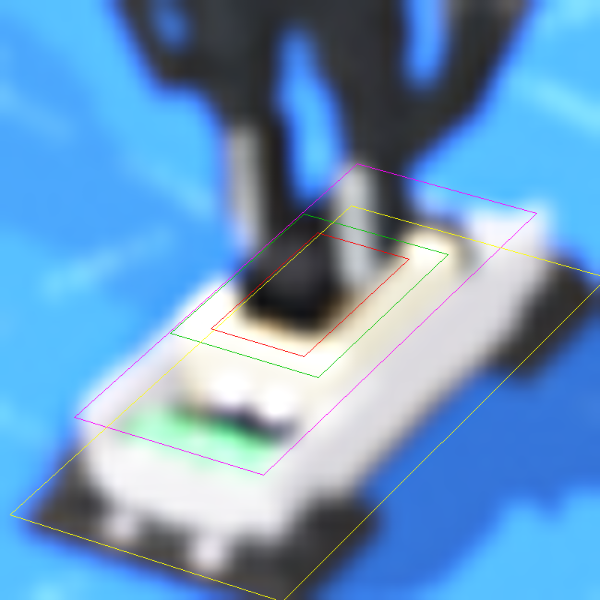

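```bash
python3 - <<'E'
from h import *
ca,sa=np.cos(np.deg2rad(14.7)),np.sin(np.deg2rad(14.7))
x0,y0=.5078,.1127
ok=False
for u,v in((1.2,2.2),(2.8,2.2),(-.8,2.0),(1.2,4)):
    x,y=x0+(ca*u-sa*v)/1000,y0+(sa*u+ca*v)/1000
    movel([x,y,.0725],speed=.05); pause(.1); f0=np.array(read_ft_force()); t0=np.array(read_ft_torque()); z=.0725
    while z>.0635:
        z-=.001; movel([x,y,z],speed=.04); f=np.array(read_ft_force())-f0
        if f[2]>4: break
    p=read_eef_pos(); print(u,v,np.round(p,4),np.round(f,1),np.round(np.array(read_ft_torque())-t0,2),round(read_time_s(),1),flush=True)
    if p[2]<.0665: ok=True;break
    movel([x,y,.0725],speed=.05)
print(ok,read_finger_gap())
if not ok:
  for c in("side","top"):
    read_camera(c)
    for n in("recess","module_centre","module_top"):
        for d in tip_of(c,n)[:2]: print(c,n,np.round(d["at"],1),round(d["confidence"],2))
E
```

```text
1.2 2.2 [0.5086 0.1151 0.0709] [-0.4  0.3  4.5] [-0.12  0.24  0.08] 19.7
2.8 2.2 [0.5099 0.1155 0.0634] [-0.7  0.4 -0.7] [-0.02  0.    0.07] 22.5
True 0.02513131143064654
```

The module slid in: TCP z is 0.0634 with no contact force. Now I release and press with the closed fingertips, turned 90° so they fit inside the recess outline.

```bash
python3 - <<'E'
from h import *
p=read_eef_pos(); x,y=.5099-.0003,.1155
movel([p[0],p[1],.0615],speed=.03); print(read_eef_pos(),np.round(read_ft_force(),1))
move_gripper(.042); movel([p[0],p[1],.085],speed=.1)
move_gripper(0,40)
move_ptp([x,y,.078],quat(np.deg2rad(104.7))); pause(.2)
f0=np.array(read_ft_force()); z=.0715
movel([x,y,z],speed=.06); L=[]
while z>.056:
    z-=.0007; movel([x,y,z],speed=.04); f=np.array(read_ft_force())-f0; L.append((round(read_eef_pos()[2],4),round(f[2],1)))
    if f[2]>16: break
print(L,np.round(f,1),read_eef_pos(),read_time_s(),read_finger_gap())
E
```

```text
[0.51014088 0.11553618 0.06305192] [-4.  -0.4 11.8]
[(np.float64(0.0708), np.float64(0.8)), (np.float64(0.0701), np.float64(-0.4)), (np.float64(0.0693), np.float64(0.8)), (np.float64(0.0686), np.float64(-0.1)), (np.float64(0.0681), np.float64(0.2)), (np.float64(0.0677), np.float64(5.1)), (np.float64(0.0669), np.float64(5.0)), (np.float64(0.0662), np.float64(6.7)), (np.float64(0.0654), np.float64(4.6)), (np.float64(0.0646), np.float64(4.8)), (np.float64(0.0639), np.float64(5.3)), (np.float64(0.0632), np.float64(5.4)), (np.float64(0.0631), np.float64(9.2)), (np.float64(0.063), np.float64(14.6)), (np.float64(0.0629), np.float64(18.6))] [-5.2 -1.9 18.6] [0.50991319 0.11554552 0.06293564] 29.3833 -3.4056994174023556e-05
```

The strips moved from 0.0677 to 0.063 and then hit a hard stop, so the module is flush. Next I check it and position the open gripper over the tray.

```bash
python3 - <<'E'
from h import *
x,y=.5096,.1152; q=quat(np.deg2rad(14.7))
movel([.5096,.1155,.09],speed=.15); move_gripper(.085)
move_ptp([x,y,.10],q)
a=overlay("side",.5096,.1152,14.7,25,16)
movel([x,y,.0265],speed=.08); print(np.round(read_eef_pos(),4),np.round(read_ft_force(),1),read_time_s())
b=overlay("side",.5096,.1152,14.7,25,16)
cv2.imwrite("pics/g.png",np.hstack([cv2.resize(a,(400,400)),cv2.resize(b,(400,400))]))
E
```

```text
[0.5101 0.1152 0.0269] [0.8 0.2 0.2] 32.8917
```

View pics/g.png

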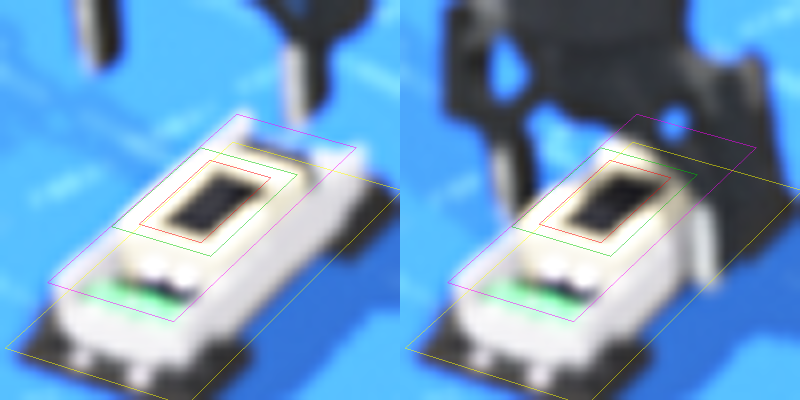

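The module lies flat in the recess at (215,203) in the left view, and the fingers straddle the tray's long sides. Now I grip and lift.

```bash
python3 - <<'E'
from h import *
move_gripper(.05,70); f0=np.array(read_ft_force()); print(read_finger_gap(),read_grasp_force(),f0.round(1),np.round(read_eef_pos(),4))
p=np.array(read_eef_pos()); z0=p[2]
x,y=.5096,.1152
movel([x,y,.0365],speed=.03); pause(.2); print(read_finger_gap(),(np.array(read_ft_force())-f0).round(1))
movel([x,y,.1270],speed=.06); pause(1)
print(read_eef_pos()[2]-z0,read_finger_gap(),read_grasp_force(),(np.array(read_ft_force())-f0).round(1),np.round(read_ft_torque(),2),np.abs(read_joint_vel()).max(),read_time_s())
save("side","f",(160,90,260,190),6); 
E
```

```text
0.05692282446589295 76.97726368904114 [-0.9  0.1  5.5] [0.5103 0.1154 0.0273]
0.05654516882355467 [ 1.5 -0.2 -9.9]
0.09970847000111094 0.05679041642597807 75.77273368835449 [-0.1 -0.1 -9.5] [-0.03 -0.06 -0.02] 0.0017397239585074927 36.65
```

View pics/f.png

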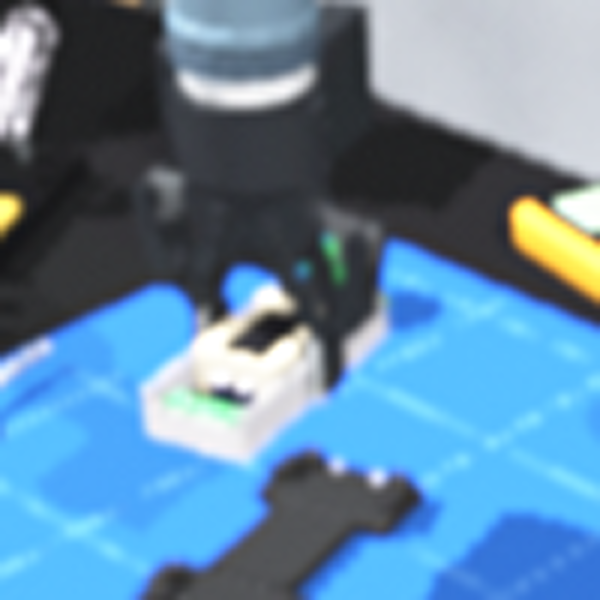

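The unit hangs level above the nest with the module flush at about (262,335). The lift is 9.97 cm and the arm is still.

```bash
python3 -c "
from bench import *
print(sign_off())"
```

```text
the job is handed in; nothing more can be done
None
```

The converter module is pressed in until flush, and the unit is held level and still about 10 cm above the nest; I handed the job in at about 37 s of the 54 s allowed, but sign-off returned no verdict.

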